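# Close the instrument cassette and hold its latch leaf in line for the hinge pin

## Robot

A 6-joint arm with a two-finger parallel gripper is mounted at the origin on a cart in front of the work surface, level with it; the furniture and walls round the work are solid. World frame = base frame: x ahead of the robot, y to its left, z up, the work surface at z = 0. Lengths are in m, angles in rad, forces in N, time in s.
With the tool pointing down it reaches from about 0.325 to 0.9 m from the base axis. Payload 6.1 kg.
Tool frame: the origin (TCP) lies midway between the tips of the shut fingers; the grasp point (between the pads) lies 19 mm behind it; x points along the fingers, y is the direction in which the jaws open and shut, and the axes are right-handed (so a half turn about x gives the same grasp; the last joint's range is limited). The gripper opens to 85 mm and grips with 20 to 120 N. Pads are 22 mm wide; open, the fingers measure 114 mm over their backs; the gripper's body (76 mm by 85 mm) begins 54 mm behind the grasp point. The pads swing forward as they close: fully open they stand 13 mm farther back than shut.
Start: joints at [1.136, 0.22, 1.526, -0, 1.395, -0.126], TCP at [0.19, 0.595, 0.231] pointing down, gripper open.
Joint ranges: [-2.98, 2.98], [-0.91, 2.08], [0.09, 2.57], [-1.24, 4.39], [0.2, 2.65], [-2.68, 2.68]. Speed limits (rad/s): [2.57, 2.57, 3.01, 3.14, 3.14, 3.14].

## Interface

Orientations are given as [roll, pitch, yaw] about the fixed x, y, z axes, in that order (R = Rz(yaw) Ry(pitch) Rx(roll)).
In Python, from plant import movep, move_l, set_joints, gripper_to, hold, inverse_kinematics, observe, get_image, get_calibration, Unreachable, job_done gives the robot as it stands. Calls block until the motion is done:
- movep(position, orientation): joint-space move of the TCP to a pose.
- move_l(position, feed=0.15, rotation=None, max_force=None): straight line of the TCP; rotation=None keeps the orientation; feed is the mean speed in m/s. With max_force (N) it stops when the force on the tool has changed by that much, and returns True; else False.
- set_joints(angles): joint-space move.
- gripper_to(opening, f_grip=None): finger opening in m; f_grip is the grip in N (None keeps the last); returns when the fingers have stopped.
- hold(seconds).
- inverse_kinematics(position, orientation): joint angles nearest the present ones, or None.
- observe(): the state.
- get_image(name): name is "scene" or "top" or "wrist"; returns (picture, depth): 400x640x3 uint8, red, green, blue; 400x640 float32, m along the optical axis (not along the pixel's ray), 0 where there is no reading.
- get_calibration(name): a dict with "intrinsics" (3x3 intrinsics, pixels), "world_from_camera" (4x4, takes a point from camera to world coordinates). Camera axes: x right, y down, z forward; pixel columns grow to the right and rows downward; lengths in m; the calibration is good to about 2 mm. A picture is of the moment at which its call begins: read the wrist's pose just before it. get_calibration takes no time and is no camera call; for the wrist camera it gives the pose at the moment of the call.
A pose or a line that the arm cannot do raises Unreachable and nothing moves.
- job_done(): hands the job in, once; it reports no verdict.
The state is a dict: "time_s": time; "q": joint angles; "joint_velocities": joint speeds; "joint_torque": joint torques, N m; "eef_pos": TCP position; "tcp_rot": TCP orientation; "ft_force": force on the tool from outside, world axes, zero at the start; "torque": the same for the moment, N m; "opening": finger opening in m.
Only numpy, scipy, OpenCV 4.12 (cv2) and the standard library are available. Lean on these libraries where they do the work, as an engineer would, in place of code of your own. Each camera call takes 0.05 s, during which the arm holds its last target.

## Task

The latch of the steel instrument cassette has lost its hinge pin. Push the cassette's open lid down until it is fully shut, without slamming it; then pick up the loose latch leaf, bring its knuckle down between the two knuckles on the lid so that the three holes line up for the pin, with the leaf's arm level and standing out in front of the cassette. Finish while still holding the leaf there, carried by the gripper alone and not leaning on the cassette, and leave the other things where they are.

Things in the scene. Friction and masses are not known exactly. Their poses are not given: they have to be found in the camera images.
- cassette: Perforated steel instrument cassette, fixed on the worktop, 148 (x) x 187 (y) x 25 (z) mm when shut. Origin: centre of its underside; x points to the back (hinge side), -x to the front where the latch belongs. Lid: 186 mm wide (y), 4 mm thick, top face 25 mm above the worktop when shut, front edge 63 mm from the origin to -x, plus a lip 34 mm wide and 10 mm long.
- cassette_hinge (a point): Middle of the lid's rear hinge line, 71 mm behind the cassette's origin and 21 mm above the worktop; the hinge line runs along the cassette's y axis. Axes as the cassette's.
- cassette_lid (a joint): Lid angle in rad: 0 fully shut, 1.57 standing upright, up to 2.01 leaning back. The lid reaches 134 mm from the hinge line to its front edge. It is a friction hinge: it stays where it is left and takes about 2 to 4 N at the front edge to move.
- fixed_bore (a point): Centre of the hole axis (its y) of the two knuckles on the lid, midway between them; turns with the lid. Lid shut: 58 mm to -x of the cassette's origin, 46 mm above the worktop, axes as the cassette's. Knuckles: 20 mm outside, 12 mm hole, 22 to 36 mm to either side (gap 44 mm), on a bracket on the lid's top face, 78 mm wide, from 10 mm ahead to 42 mm behind.
- loose_leaf: Loose steel latch leaf, about 90 g, 32 mm wide (y), lying on the worktop. Origin on its underside, straight below the middle of its knuckle; z up; its arm runs to -x. The knuckle is a barrel along y, 32 mm long, 20 mm outside, 12 mm hole. The arm is a folded channel, open on top, 32 mm wide, 18 mm high, walls 3 mm, from 8 to 70 mm from the origin along -x.
- loose_bore (a point): Centre of the loose leaf's knuckle hole, 10 mm above its underside; the hole axis runs along its y. Axes as the leaf's.
- leaf_arm (a point): Place to grip the loose leaf: on the middle of its channel arm, 38 mm from the knuckle along the leaf's -x, 10 mm above its underside. Gripped across the 32 mm width (along the leaf's y), the 18 mm high side walls meet the pads. Axes as the leaf's.
- kidney_dish: Bystander: plain kidney dish, 87 x 195 x 35 mm; origin at the centre of its underside. Leave it alone.
- cup_white: Bystander: small white waisted cup, 42 mm across, 32 mm high; origin at the centre of its underside. Leave it alone.
- nail_brush: Bystander: white nail brush, 36 x 98 x 32 mm; origin at the centre of its underside. Leave it alone.
Not all that is in view belongs to the job. Of the things like the loose_leaf, leave any that is green or orange; of the rest the larger one is meant.

How it is judged:
By the outcome, as a careful person would: the job done as asked, in the order asked, and still so for the second after the job is handed in, while the arm keeps its last pose, push and grip.
It also fails if it takes over 58 s, if anything falls off the work surface, if the arm or the gripper's body presses on something with over 40 N, if the wrist force passes 120 N, or if a joint passes its speed limit or range.

## Working session

There is one attempt and no reset: what is moved stays moved. The work goes in short steps, each a Python script; the robot and the scene stay as the last script left them, time stands still between calls to the robot, and variables do not carry over. Pictures are saved under pics/ and viewed, and the job is handed in when it is done.

```bash
ls; mkdir -p pics; python3 - <<'E'
from plant import *
import cv2,numpy as np
print(observe())
for n in ("scene","top","wrist"):
    c=get_calibration(n); im,d=get_image(n)
    cv2.imwrite(f"pics/{n}0.png",im[:,:,::-1]); np.savez(f"pics/{n}0.npz",im=im,d=d,K=c["intrinsics"],T=c["world_from_camera"])
    print(n,c["intrinsics"],c["world_from_camera"])
E
```

```text
pics
{'time_s': 0.0, 'q': array([ 1.13589808e+00,  2.21246947e-01,  1.52760845e+00, -2.52307842e-06,
        1.39466728e+00, -1.26110077e-01]), 'joint_velocities': array([-0.00012011,  0.001306  , -0.00125961,  0.00161757,  0.00045078,
        0.00147251]), 'joint_torque': array([-1.59327657e-03, -4.96897745e+01, -3.89395165e+01, -4.33823898e-04,
        1.11417330e-02, -2.17538491e-05]), 'eef_pos': array([0.18969831, 0.59489258, 0.23018773]), 'tcp_rot': array([-1.69561979,  1.5688663 , -2.00440752]), 'ft_force': array([-0.66431272,  0.08491409,  0.44068455]), 'torque': array([ 0.00653064,  0.10709814, -0.02655266]), 'opening': 0.08511366658694161}
scene [[398.79769404   0.         322.52708595]
 [  0.         398.79769404 200.68240622]
 [  0.           0.           1.        ]] [[-0.96060397  0.20195279 -0.19093214  0.77232552]
 [ 0.27781701  0.67898752 -0.67955401  0.8773362 ]
 [-0.00759729 -0.70582648 -0.70834403  1.01284954]
 [ 0.          0.          0.          1.        ]]
top [[460.44296009   0.         315.03177932]
 [  0.         460.44296009 203.2709076 ]
 [  0.           0.           1.        ]] [[ 0.01293303 -0.99365354  0.11173796  0.39086619]
 [-0.9996553  -0.0102953   0.0241513  -0.070102  ]
 [-0.02284765 -0.1120118  -0.99344418  1.22651924]
 [ 0.          0.          0.          1.        ]]
wrist [[318.8090986    0.         320.56374015]
 [  0.         318.8090986  197.60681324]
 [  0.           0.           1.        ]] [[ 3.04380154e-01  9.05224838e-01  2.96514274e-01  1.14061777e-01]
 [ 9.52550627e-01 -2.89206335e-01 -9.49052075e-02  6.18622382e-01]
 [-1.56744719e-04  3.11332119e-01 -9.50301156e-01  3.72874785e-01]
 [ 0.00000000e+00  0.00000000e+00  0.00000000e+00  1.00000000e+00]]
```

View pics/scene0.png

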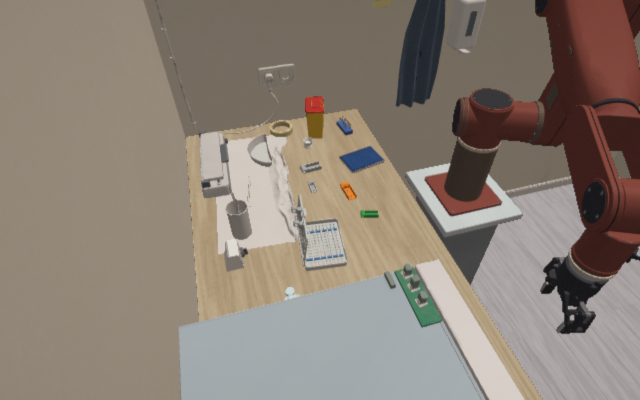

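View pics/top0.png

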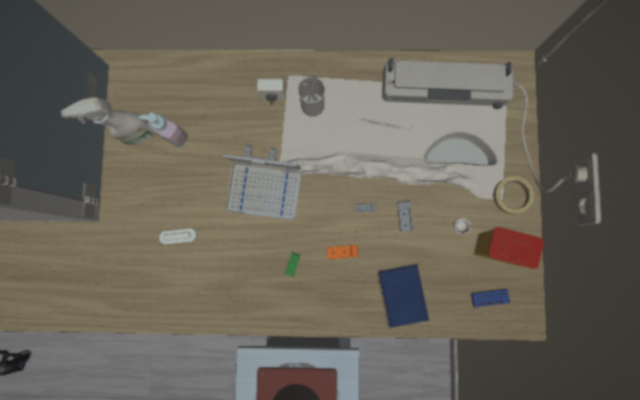

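View pics/wrist0.png

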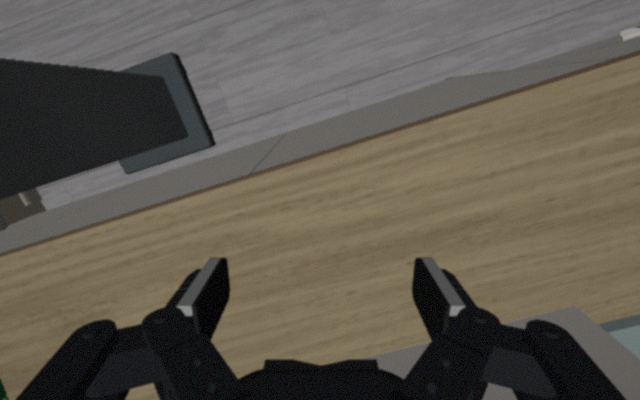

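Leaf-like things in the top view: the grey one at (405,215), a smaller grey one at (364,207), an orange one at (342,252) and a green one at (293,264). Orange and green are ruled out, and of the two greys the larger is (405,215). I'll confirm that in a crop.

```bash
python3 - <<'E'
import cv2,numpy as np
t=cv2.imread("pics/top0.png"); s=cv2.imread("pics/scene0.png")
cv2.imwrite("pics/c1.png",cv2.resize(t[180:280,280:430],None,fx=5.3,fy=5.3,interpolation=cv2.INTER_CUBIC))
cv2.imwrite("pics/c2.png",cv2.resize(t[135:230,215:315],None,fx=6,fy=6,interpolation=cv2.INTER_CUBIC))
cv2.imwrite("pics/c3.png",cv2.resize(s[180:280,280:400],None,fx=6,fy=6,interpolation=cv2.INTER_CUBIC))
E
```

```text
(no output)
```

View pics/c1.png

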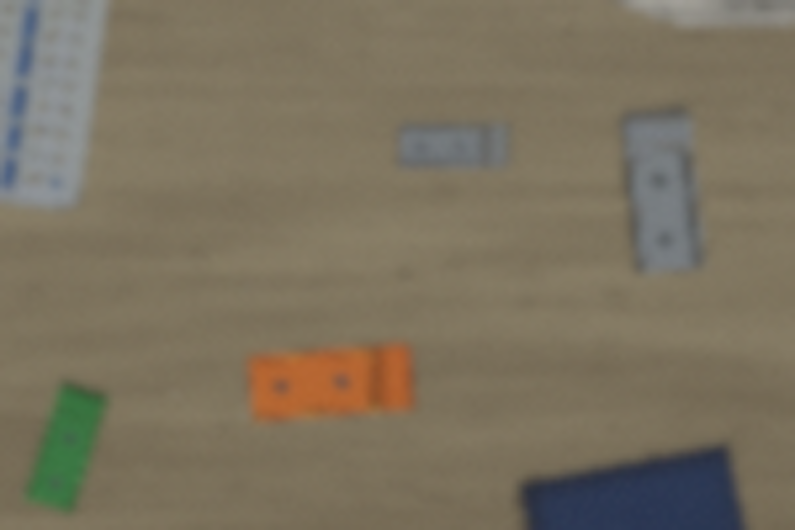

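View pics/c2.png

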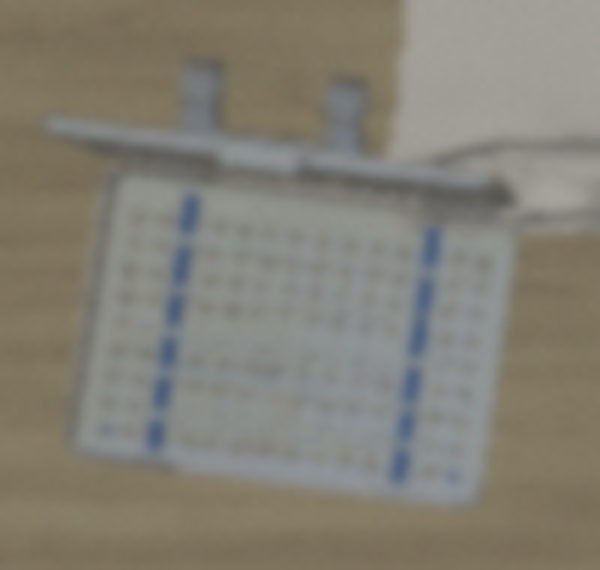

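View pics/c3.png

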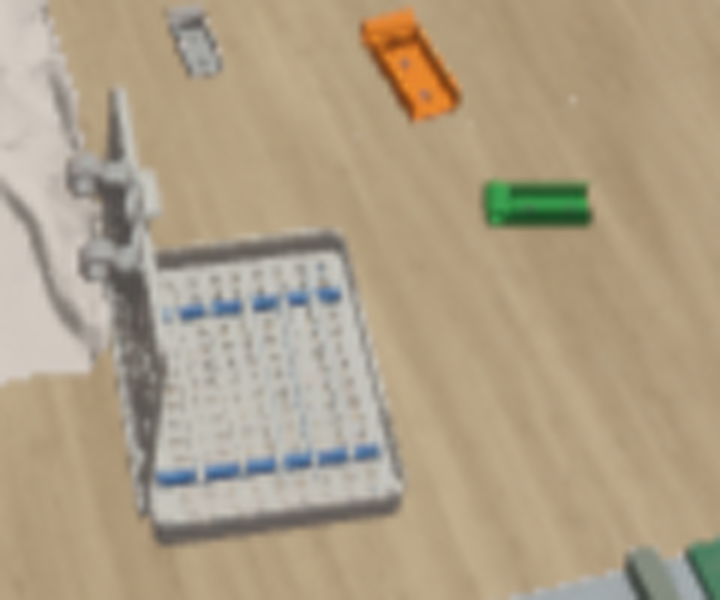

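The crop shows the larger grey leaf at top-view px (405,215), with its knuckle at the upper (+x) end. The lid is almost upright, and its knuckles point backwards at about (249,150) and (272,154). Now for coarse positions from depth.

```bash
cat > h.py <<'E'
import numpy as np,cv2
def load(n):
    z=np.load(f"pics/{n}.npz"); return z["im"],z["d"],z["K"],z["T"]
def cloud(d,K,T):
    v,u=np.mgrid[:d.shape[0],:d.shape[1]]
    P=np.stack([(u-K[0,2])/K[0,0]*d,(v-K[1,2])/K[1,1]*d,d,np.ones_like(d)],-1)@T.T
    P=P[...,:3]; P[d<=0]=np.nan; return P
def proj(p,K,T):
    p=np.atleast_2d(p); c=(p-T[:3,3])@T[:3,:3]; return np.stack([K[0,0]*c[:,0]/c[:,2]+K[0,2],K[1,1]*c[:,1]/c[:,2]+K[1,2]],-1)
def ray(u,v,z,K,T):
    r=T[:3,:3]@np.array([(u-K[0,2])/K[0,0],(v-K[1,2])/K[1,1],1]); o=T[:3,3]; return o+r*(z-o[2])/r[2]
E
python3 - <<'E'
from h import *
im,d,K,T=load("top0"); P=cloud(d,K,T)
tz=P[230:330,120:280,2]; print("table z",np.nanmedian(tz),np.nanstd(tz))
# leaf
sub=P[196:236,392:418]; m=sub[...,2]>0.008
q=sub[m]; print("leaf n",m.sum(),np.nanpercentile(q,[2,50,98],axis=0))
r=cv2.minAreaRect((q[:,:2]*1000).astype(np.float32)); print(r)
# knuckle top z
for v in range(196,236,2): print(v,np.round(P[v,404]*1000),np.round(P[v,398]*1000))
print("lid & tray")
for u in (240,265,290):
  for v in range(140,222,4): print(u,v,np.round(P[v,u]*1000))
E
```

```text
table z 0.0001600385476873134 0.004913458814726652
leaf n 183 [[ 0.46165396 -0.29521479  0.00823917]
 [ 0.51739721 -0.27522136  0.01717044]
 [ 0.53552454 -0.26033237  0.02284728]]
((497.5665283203125, -278.00714111328125), (79.89694213867188, 32.65996170043945), 5.9116973876953125)
196 [ 551. -278.   -2.] [ 551. -262.   -1.]
198 [ 546. -278.   -3.] [ 545. -262.    0.]
200 [ 540. -278.    1.] [ 540. -262.   -0.]
202 [ 532. -275.   20.] [ 532. -259.   19.]
204 [ 527. -274.   20.] [ 529. -262.    2.]
206 [ 522. -275.   19.] [ 523. -261.    6.]
208 [ 517. -275.   14.] [ 518. -260.    9.]
210 [ 513. -277.    2.] [ 512. -261.    6.]
212 [ 508. -277.    2.] [ 507. -261.    2.]
214 [ 502. -276.    7.] [ 502. -261.    3.]
216 [ 497. -277.    2.] [ 497. -261.    1.]
218 [ 491. -276.    6.] [ 491. -261.    2.]
220 [ 486. -277.    2.] [ 486. -262.   -1.]
222 [ 481. -277.    3.] [ 481. -261.    1.]
224 [ 476. -277.   -1.] [ 476. -261.    2.]
226 [ 470. -277.    4.] [ 470. -262.   -2.]
228 [nan nan nan] [ 465. -261.   -0.]
230 [ 460. -277.    2.] [ 460. -262.   -5.]
232 [ 455. -277.   -1.] [ 454. 
[... 942 characters left out ...]

265 196 [547.  94.   4.]
265 200 [534.  92.  18.]
265 204 [525.  94.   4.]
265 208 [514.  93.   5.]
265 212 [503.  93.   6.]
265 216 [493.  93.   4.]
265 220 [483.  93.  -2.]
290 140 [703.  30.  -3.]
290 144 [690.  30.   4.]
290 148 [680.  30.  -1.]
290 152 [667.  29.   6.]
290 156 [657.  29.   1.]
290 160 [646.  29.   1.]
290 164 [605.  17. 153.]
290 168 [617.  26.  38.]
290 172 [611.  27.  14.]
290 176 [601.  28.   5.]
290 180 [591.  28.   5.]
290 184 [580.  28.   1.]
290 188 [569.  27.   7.]
290 192 [558.  27.   7.]
290 196 [546.  26.  15.]
290 200 [537.  27.   2.]
290 204 [526.  27.  -1.]
290 208 [515.  27.   2.]
290 212 [504.  26.   3.]
290 216 [493.  26.   4.]
290 220 [483.  26.   3.]
```

```bash
python3 - <<'E'
from h import *
im,d,K,T=load("top0"); P=cloud(d,K,T)
for n,u,v,z in [("fl",227.5,210.8,.02),("fr",294.7,218.8,.02),("br",301.2,170.8,.02),("bl",232.8,164.2,.02),("lidL",222.5,155.8,.152),("lidR",299,167,.152)]:
    print(n,ray(u,v,z,K,T).round(4))
# lid points from both cameras
for n in("top0","scene0"):
    im,d,K,T=load(n);P=cloud(d,K,T).reshape(-1,3)
    m=(P[:,2]>.03)&(P[:,2]<.2)&(P[:,0]>.55)&(P[:,0]<.72)&(P[:,1]>-.02)&(P[:,1]<.2)
    q=P[m];print(n,m.sum())
    for z0 in np.arange(.03,.17,.01):
        w=q[(q[:,2]>z0)&(q[:,2]<z0+.01)]
        if len(w)>3:
            A=np.c_[w[:,1]-.09,np.ones(len(w))];c=np.linalg.lstsq(A,w[:,0],rcond=None)[0]; print(z0.round(3),len(w),c.round(3),"y",w[:,1].min().round(3),w[:,1].max().round(3),"x",np.percentile(w[:,0],[5,95]).round(3))
E
```

```text
fl [0.5041 0.1905 0.02  ]
fr [0.4849 0.0122 0.02  ]
br [ 0.6131 -0.0028  0.02  ]
bl [0.6294 0.1805 0.02  ]
lidL [0.6235 0.1785 0.152 ]
lidR [ 0.5979 -0.0048  0.152 ]
top0 616
0.03 21 [0.127 0.625] y -0.003 0.17 x [0.615 0.635]
0.04 24 [0.129 0.624] y 0.004 0.162 x [0.614 0.631]
0.05 22 [0.122 0.623] y -0.004 0.179 x [0.614 0.632]
0.06 21 [0.123 0.622] y -0.002 0.175 x [0.611 0.632]
0.07 14 [0.124 0.621] y -0.003 0.162 x [0.61  0.629]
0.08 19 [0.116 0.62 ] y -0.003 0.178 x [0.61  0.629]
0.09 18 [0.12  0.619] y -0.001 0.172 x [0.609 0.628]
0.1 15 [0.119 0.617] y 0.008 0.157 x [0.608 0.624]
0.11 21 [0.119 0.617] y -0.002 0.177 x [0.606 0.626]
0.12 15 [0.117 0.615] y -0.003 0.181 x [0.605 0.626]
0.13 8 [0.122 0.614] y -0.002 0.174 x [0.603 0.623]
0.14 36 [0.131 0.621] y -0.002 0.18 x [0.603 0.642]
0.15 271 [0.12  0.619] y -0.0 0.18 x [0.604 0.638]
0.16 111 [0.061 0.625] y 0.052 0.121 x [0.606 0.645]
scene0 505
0.03 13 [0.124 0.626] y -0.0 0.18 x [0.617 0.637]
0.04 23 [0.132 0.625] y -0.004 0.184 x [0.614 0.636]
0.05 25 [0.121 0.624] y -0.002 0.183 x [0.614 0.635]
0.06 27 [0.125 0.623] y 0.001 0.184 x [0.613 0.635]
0.07 20 [0.121 0.621] y 0.011 0.182 x [0.619 0.632]
0.08 10 [0.124 0.621] y 0.114 0.182 x [0.623 0.632]
0.09 13 [0.128 0.619] y -0.001 0.184 x [0.617 0.632]
0.1 15 [0.125 0.618] y -0.002 0.184 x [0.607 0.631]
0.11 24 [0.108 0.619] y -0.001 0.185 x [0.608 0.63 ]
0.12 23 [0.111 0.618] y -0.002 0.185 x [0.606 0.628]
0.13 35 [0.115 0.618] y 0.0 0.185 x [0.606 0.628]
0.14 67 [0.096 0.626] y 0.002 0.185 x [0.606 0.641]
0.15 154 [0.101 0.62 ] y 0.003 0.183 x [0.604 0.644]
0.16 56 [0.052 0.622] y 0.054 0.172 x [0.604 0.643]
```

Two views agree: the hinge middle is at about (0.6265, 0.0905), cassette yaw −0.121, and the lid at about 1.46 rad leaning forward. I'll go behind the lid and swing it down, tool flipped so the wrist camera looks from the back.

```bash
cat >> h.py <<'E'
H=np.array([.6265,.0905]); YAW=-.121
def loc(a,b,z):  # hinge-local -> world
    c,s=np.cos(YAW),np.sin(YAW); return [H[0]+a*c-b*s,H[1]+a*s+b*c,z]
def down(y): return [0,np.pi/2,y]
E
python3 - <<'E'
from plant import *
from h import *
o=down(YAW-np.pi)
pts=[[.42,.22,.29],[.5,.02,.29],loc(.045,-.066,.27),loc(.045,-.066,.136),loc(-.115+.011,-.066,.027)]
for p in pts: print(np.round(p,3),np.round(inverse_kinematics(p,o),2))
gripper_to(0.0,40)
movep(pts[0],o);movep(pts[1],o);movep(pts[2],o)
s=observe();print(s["time_s"],s["eef_pos"],s["q"].round(2))
im,d=get_image("wrist");cv2.imwrite("pics/w1.png",im[:,:,::-1])
im,d=get_image("scene");cv2.imwrite("pics/s1.png",im[:,:,::-1])
E
```

```text
[0.42 0.22 0.29] [ 0.32 -0.18  1.83  0.    1.5   2.01]
[0.5  0.02 0.29] [-0.12 -0.12  1.77  0.    1.49  1.57]
[0.663 0.02  0.27 ] [-0.09  0.29  1.37  0.    1.48  1.6 ]
[0.663 0.02  0.136] [-0.09  0.39  1.5  -0.    1.25  1.6 ]
[0.515 0.038 0.027] [-0.08  0.22  1.95 -0.    0.97  1.61]
4.3333 [0.6623757  0.02113888 0.26961529] [-0.09  0.29  1.37  0.    1.48  1.6 ]
```

View pics/w1.png

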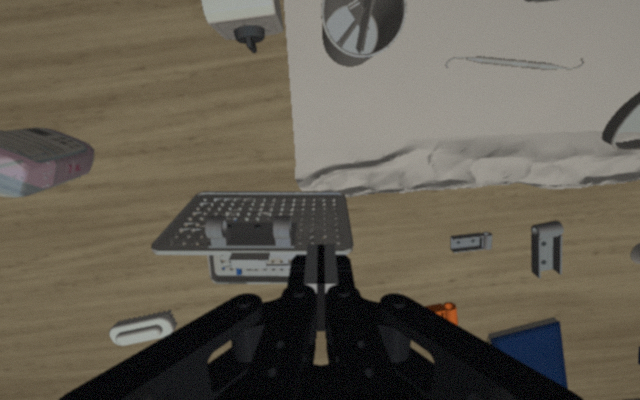

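View pics/s1.png

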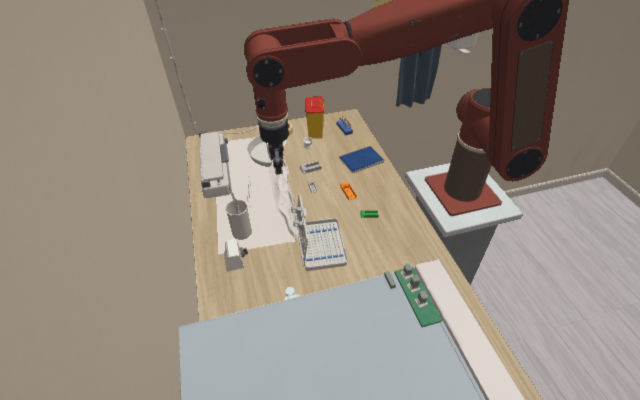

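The wrist view shows the closed fingertips at (322,245), over the right part of the lid's outer face and clear of the knuckles at (215,232) and (285,232). Next I lower the tool and push.

```bash
python3 - <<'E'
from plant import *
from h import *
move_l(loc(.05,-.066,.134),feed=.2)
f0=observe()["ft_force"]
r,t=.112,.004
def P(th): return loc(-r*np.cos(th)+t*np.sin(th)+.011,-.066,.021+r*np.sin(th)+t*np.cos(th))
move_l(P(1.6),feed=.12)
for th in np.arange(1.45,0.1,-.15):
    hit=move_l(P(th),feed=.07,max_force=25)
    s=observe(); print(round(th,2),hit,s["time_s"],s["eef_pos"].round(4),(s["ft_force"]-f0).round(1))
    if hit: break
im,d=get_image("wrist");cv2.imwrite("pics/w2.png",im[:,:,::-1])
im,d=get_image("scene");cv2.imwrite("pics/s2.png",cv2.resize(im[180:280,280:400,::-1],None,fx=5,fy=5))
E
```

```text
1.45 False 6.075 [0.6204 0.0248 0.133 ] [ 0.6 -1.1 -0.8]
1.3 False 6.4667 [0.6034 0.0268 0.1299] [ 0.8 -0.5 -1.1]
1.15 False 6.8583 [0.5874 0.0288 0.1247] [ 0.  -0.1 -1.3]
1.0 False 7.25 [0.5723 0.0306 0.1171] [ 0.5 -0.6 -0.5]
0.85 False 7.6417 [0.5585 0.0323 0.1074] [ 1.1 -0.4 -0.7]
0.7 False 8.0333 [0.546  0.0338 0.0955] [ 0.5 -0.  -0.9]
0.55 False 8.425 [0.5358 0.0351 0.0822] [ 0.7  0.3 -1.3]
0.4 False 8.8167 [0.5277 0.036  0.0675] [ 0.2  0.5 -0.8]
0.25 False 9.2083 [0.5218 0.0367 0.0517] [ 0.6  0.6 -0.9]
```

View pics/w2.png

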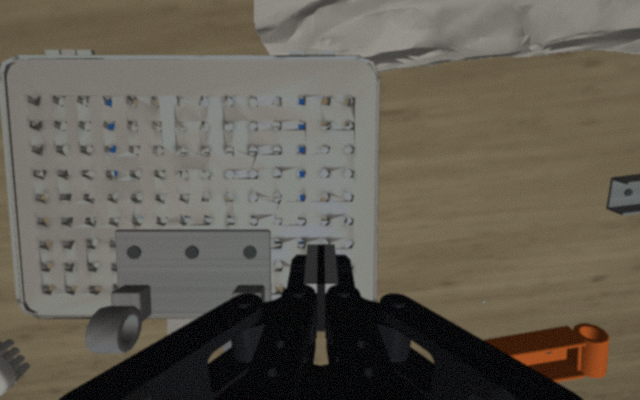

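View pics/s2.png

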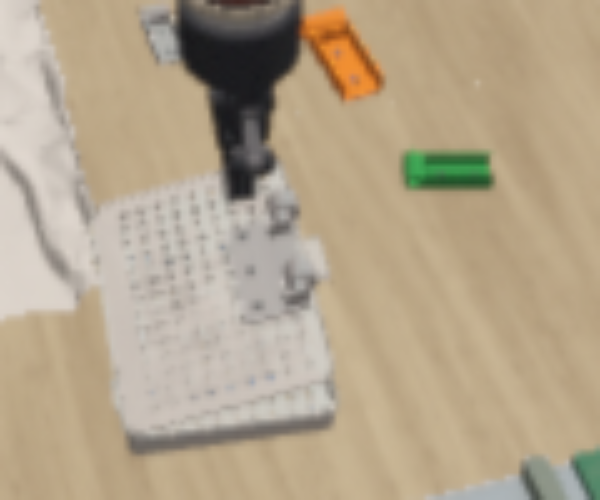

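The lid is down to about 0.25 rad. I'll finish slowly with a force stop.

```bash
python3 - <<'E'
from plant import *
from h import *
f0=observe()["ft_force"]
p=observe()["eef_pos"]
for z,f in((.032,.05),(.017,.02)):
    hit=move_l([p[0]-.001,p[1],z],feed=f,max_force=14)
    s=observe(); print(hit,s["time_s"],s["eef_pos"].round(4),(s["ft_force"]-f0).round(1))
    if hit:break
hold(.2);s=observe(); print(s["eef_pos"].round(4),(s["ft_force"]-f0).round(1))
p=s["eef_pos"]
move_l([p[0],p[1],.2],feed=.25)
# look over cassette: camera sits +76mm x; view
movep([.44,.10,.27],down(YAW-np.pi))
c=get_calibration("wrist");im,d=get_image("wrist")
np.savez("pics/w3.npz",im=im,d=d,K=c["intrinsics"],T=c["world_from_camera"]);cv2.imwrite("pics/w3.png",im[:,:,::-1])
im,d=get_image("scene");c=get_calibration("scene")
np.savez("pics/s3.npz",im=im,d=d,K=c["intrinsics"],T=c["world_from_camera"])
cv2.imwrite("pics/s3.png",cv2.resize(im[200:280,280:376,::-1],None,fx=6,fy=6))
print(observe()["time_s"])
E
```

```text
False 9.8667 [0.5212 0.0367 0.0315] [-1.2  0.1 -1.2]
True 10.35 [0.5218 0.0366 0.025 ] [-2.8  0.9  7.5]
[0.5218 0.0366 0.025 ] [-3.   1.   7.1]
12.0667
```

View pics/w3.png

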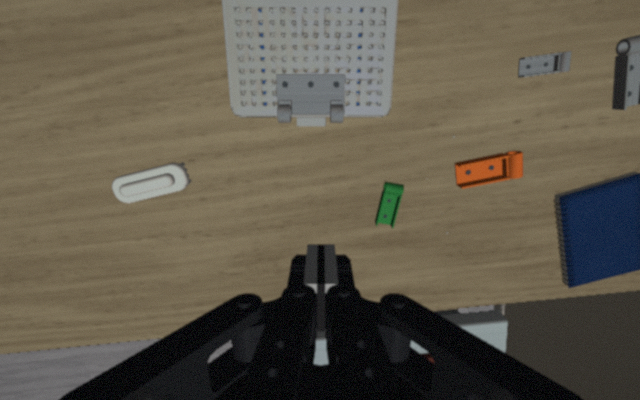

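View pics/s3.png

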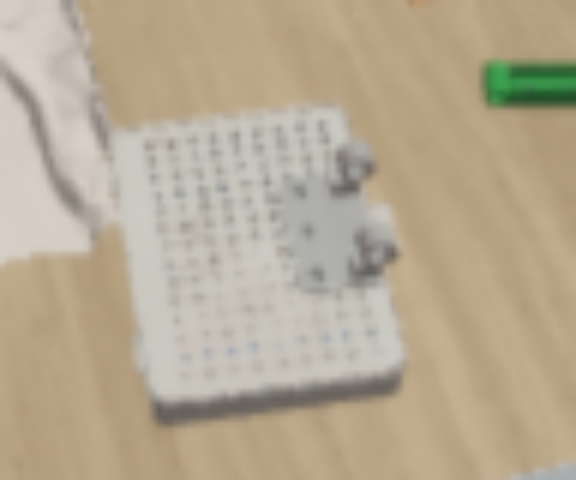

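The force stop came at tip height z = 0.025, which is the shut height, and both views show the lid flat. The green leaf and the others are undisturbed. Next, a close look at the leaf.

```bash
python3 - <<'E'
from plant import *
from h import *
movep([.43,-.275,.16],down(.10-np.pi))
gripper_to(.07,60)
c=get_calibration("wrist");im,d=get_image("wrist")
np.savez("pics/w4.npz",im=im,d=d,K=c["intrinsics"],T=c["world_from_camera"]);cv2.imwrite("pics/w4.png",im[:,:,::-1])
cv2.imwrite("pics/w4c.png",cv2.resize(im[20:220,240:400,::-1],None,fx=3,fy=3,interpolation=cv2.INTER_CUBIC))
s=observe();print(s["time_s"],s["eef_pos"],s["q"].round(2))
E
```

```text
14.2333 [ 0.42997463 -0.27501179  0.15997432] [-0.72  0.01  1.89 -0.    1.24  0.75]
```

View pics/w4.png

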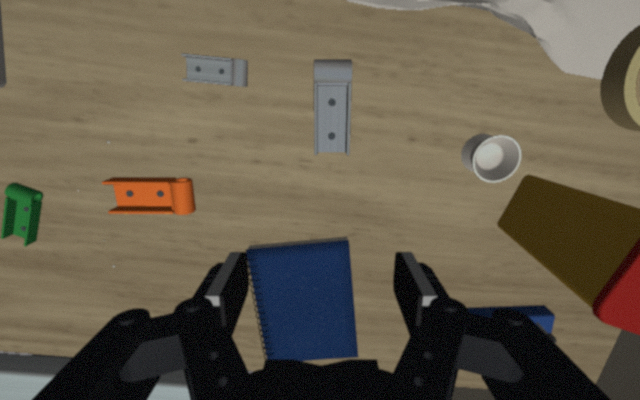

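View pics/w4c.png

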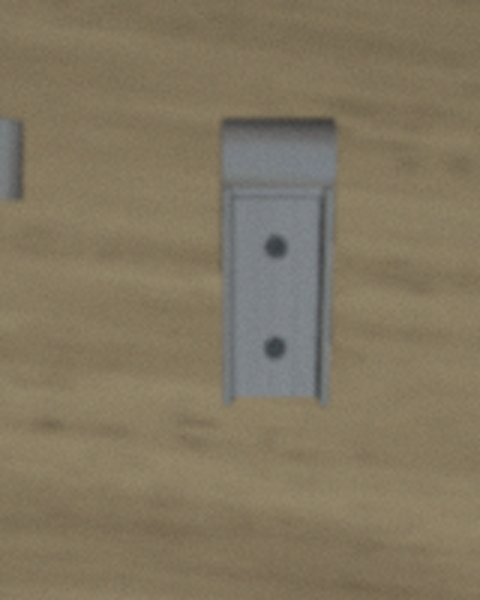

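```bash
python3 - <<'E'
from h import *
im,d,K,T=load("w4")
def g(x,y,z): return ray(240+(x+.5)/3-.5,20+(y+.5)/3-.5,z,K,T)
L0,L1=g(223,195,.018),g(227,403,.018);R0,R1=g(333,195,.018),g(328,403,.018)
print(L0,R0,L1,R1)
for a,b in((L0,L1),(R0,R1)): print("yaw",np.arctan2(a[1]-b[1],a[0]-b[0]))
print("widths",np.linalg.norm(L0-R0),np.linalg.norm(L1-R1))
h=(g(275,246,.003),g(275,347,.003));print("holes",h,np.arctan2(*(h[0]-h[1])[[1,0]]))
print("knuckle side edges at z=.01..top", g(222,150,.02),g(336,150,.02),g(279,120,.014),g(279,184,.018))
P=cloud(d,K,T);s=P[55:160,310:356]
q=s[(s[...,2]>.012)];print(len(q),np.percentile(q,[1,50,99],axis=0))
k=P[57:90,318:350].reshape(-1,3)
mid=(L1+R1)/2; print("mid end",mid)
for yaw in(.08,.1,.12):
    e=np.array([np.cos(yaw),np.sin(yaw)]); c=(mid[:2]+.070*e); print(yaw,c)
m=P[40:80,333]; print(m.round(3)[::2])
E
```

```text
[ 0.51629162 -0.26124517  0.018     ] [ 0.51935655 -0.29194974  0.018     ] [ 0.4579017  -0.26790271  0.018     ] [ 0.4609155  -0.29801051  0.018     ]
yaw 0.11352839268222108
yaw 0.10333807668591313
widths 0.030857160670775836 0.030258268605420684
holes (array([ 0.50381706, -0.27776338,  0.003     ]), array([ 0.47403305, -0.28105316,  0.003     ])) 0.11000873217554032
knuckle side edges at z=.01..top [ 0.52782838 -0.25993361  0.02      ] [ 0.53093787 -0.291102    0.02      ] [ 0.53751022 -0.27482037  0.014     ] [ 0.52073418 -0.27655557  0.018     ]
1458 [[ 0.46103177 -0.29674898  0.01259818]
 [ 0.52263607 -0.27678393  0.01790612]
 [ 0.5377884  -0.26039708  0.02085866]]
mid end [ 0.4594086  -0.28295661  0.018     ]
0.08 [ 0.52918472 -0.27736258]
0.1 [ 0.52905889 -0.27596827]
0.12 [ 0.52890521 -0.27457676]
[[ 0.554 -0.274 -0.001]
 [ 0.553 -0.274  0.001]
 [ 0.551 -0.274  0.001]
 [ 0.55  -0.274 -0.001]
 [ 0.548 -0.274 -0.001]
 [ 0.547 -0.275 -0.001]
 [ 0.545 -0.275 -0.001]
 [ 0.543 -0.275  0.001]
 [ 0.542 -0.275 -0.   ]
 [ 0.54  -0.275 -0.001]
 [ 0.537 -0.275  0.014]
 [ 0.536 -0.275  0.017]
 [ 0.534 -0.275  0.018]
 [ 0.532 -0.275  0.02 ]
 [ 0.531 -0.276  0.019]
 [ 0.529 -0.276  0.02 ]
 [ 0.528 -0.276  0.02 ]
 [ 0.526 -0.276  0.02 ]
 [ 0.525 -0.276  0.019]
 [ 0.523 -0.277  0.019]]
```

The leaf's bore is at (0.5285, −0.2755), yaw 0.109. Now the grasp.

```bash
python3 - <<'E'
from plant import *
from h import *
o=down(.109-np.pi); g=np.array([.4907,-.2796])
gripper_to(.052)
movep([*g,.10],o)
f0=observe()["ft_force"]
print(move_l([*g,.001],feed=.1,max_force=10)); s=observe();print(s["eef_pos"],(s["ft_force"]-f0).round(1))
gripper_to(.0,60); s=observe();print(s["opening"],s["eef_pos"],(s["ft_force"]-f0).round(1))
hold(.2)
move_l([*g,.10],feed=.12)
s=observe();print(s["time_s"],s["opening"],s["eef_pos"],(s["ft_force"]-f0).round(1))
c=get_calibration("wrist");im,d=get_image("wrist")
np.savez("pics/w5.npz",im=im,d=d,K=c["intrinsics"],T=c["world_from_camera"]);cv2.imwrite("pics/w5.png",im[:,:,::-1])
E
```

```text
False
[ 0.49131537 -0.2800774   0.00179504] [ 1.5 -0.5 -0.8]
0.03056593406540463 [ 0.49153158 -0.28019387  0.0021346 ] [0.3 1.2 5.1]
17.6167 0.030826662499027484 [ 0.49002636 -0.27910706  0.09896877] [-0.6  0.4 -1.7]
```

View pics/w5.png

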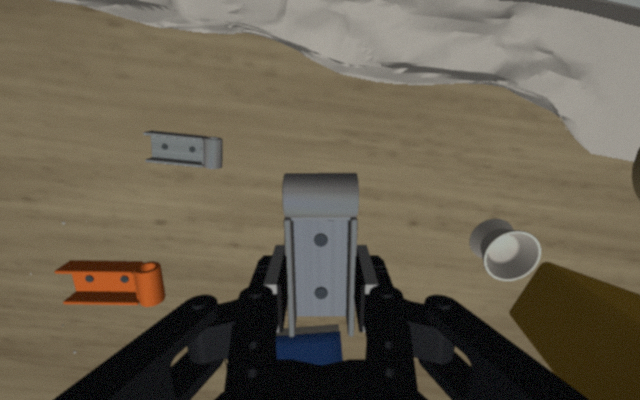

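The leaf is held straight and level, opening 31 mm. Now to the pre-insert pose above the fixed knuckles.

```bash
python3 - <<'E'
from plant import *
from h import *
o=down(YAW-np.pi)
p=loc(-.129-.038,0,.10)
movep([p[0]-.02,p[1],.13],o); move_l(p,feed=.15); hold(.3)
s=observe();print(s["time_s"],s["opening"],s["eef_pos"],s["ft_force"].round(1),"bore tgt",loc(-.129,0,.046))
for n in("wrist","scene","top"):
    c=get_calibration(n);im,d=get_image(n)
    np.savez(f"pics/{n}6.npz",im=im,d=d,K=c["intrinsics"],T=c["world_from_camera"]);cv2.imwrite(f"pics/{n}6.png",im[:,:,::-1])
im=cv2.imread("pics/wrist6.png");cv2.imwrite("pics/wrist6c.png",cv2.resize(im[130:330,200:440],None,fx=3,fy=3,interpolation=cv2.INTER_CUBIC))
E
```

```text
19.825 0.030290082221604814 [0.46097479 0.11066105 0.10071711] [-0.4  0.9 -1.7] bore tgt [np.float64(0.4984431928831693), np.float64(0.10607093931151364), 0.046]
```

View pics/wrist6.png

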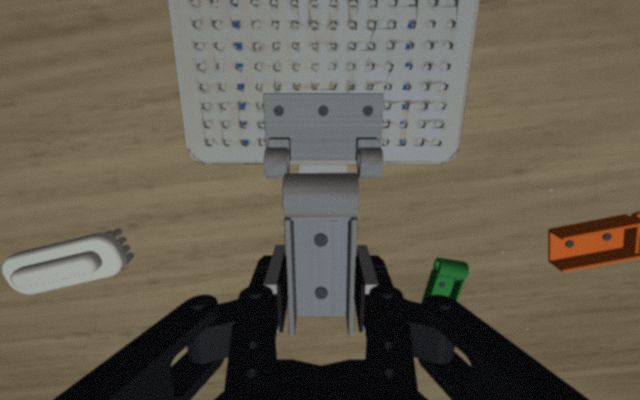

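View pics/wrist6c.png

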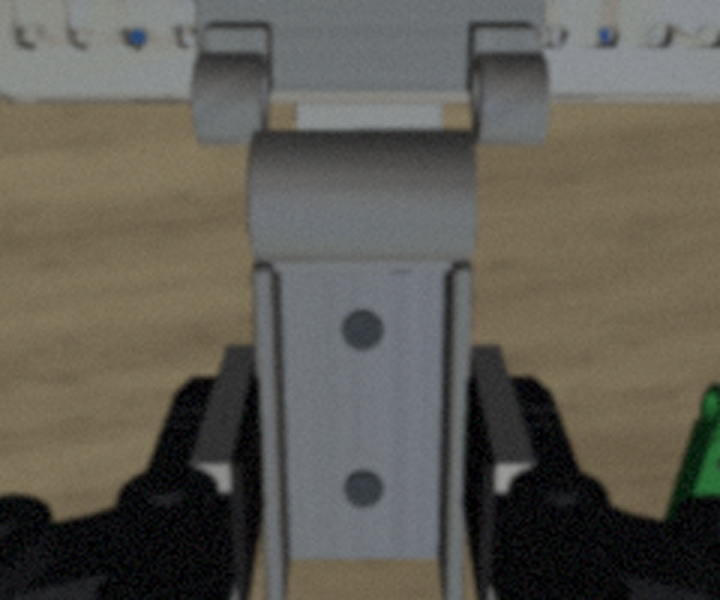

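The wrist view shows the leaf knuckle at (320,193), in front of and above the fixed knuckles at (277,162) and (370,162), roughly centred. I'll fit 20 mm cylinders to the depth for both, which gives their relative position in the same frame.

```bash
cat > fit.py <<'E'
from h import *
from scipy.optimize import least_squares
def fitcyl(q,yaw,r=.010,fixyaw=True):
    # local coords: u along x-axis(yaw), w along y; fit u0,z0,(dyaw)
    m=q.mean(0); c,s=np.cos(yaw),np.sin(yaw)
    u=(q[:,0]-m[0])*c+(q[:,1]-m[1])*s; w=-(q[:,0]-m[0])*s+(q[:,1]-m[1])*c
    f=lambda p: np.hypot(u-p[0]-p[2]*w,q[:,2]-p[1])-r if not fixyaw else np.hypot(u-p[0],q[:,2]-p[1])-r
    p0=[0,np.percentile(q[:,2],95)-r]+([] if fixyaw else [0])
    R=least_squares(f,p0,loss="soft_l1",f_scale=.001)
    return R.x,m,np.sqrt(np.mean(R.fun**2)),(w.min(),w.max())
def axis_world(p,m,yaw): # point on the axis at w=0
    c,s=np.cos(yaw),np.sin(yaw); return np.array([m[0]+p[0]*c,m[1]+p[0]*s,p[1]])
E
python3 - <<'E'
from fit import *
im,d,K,T=load("wrist6");P=cloud(d,K,T)
def reg(r0,r1,c0,c1,z0,z1):
    q=P[r0:r1,c0:c1].reshape(-1,3);return q[(q[:,2]>z0)&(q[:,2]<z1)]
L=reg(149,177,266,288,.042,.06);R=reg(149,177,360,382,.042,.06)
B=reg(174,214,287,356,.095,.125)
for n,q in(("L",L),("R",R)):
    p,m,e,w=fitcyl(q,YAW);print(n,len(q),axis_world(p,m,YAW).round(4),"rms",e,np.round(w,4))
p,m,e,w=fitcyl(B,YAW,fixyaw=False);print("leaf",len(B),axis_world(p,m,YAW).round(4),"dyaw",p[2] ,e,w, "zmax",np.percentile(B[:,2],95))
# both fixed together with free yaw
q=np.r_[L,R];p,m,e,w=fitcyl(q,YAW,fixyaw=False);print("fixed",axis_world(p,m,YAW),p[2],e,w)
lid=reg(20,80,200,450,.015,.035);print("lid z",np.median(lid[:,2]), len(lid))
A=np.c_[lid[:,:2]-lid[:,:2].mean(0),np.ones(len(lid))];print(np.linalg.lstsq(A,lid[:,2],rcond=None)[0])
# edges: crop px cols at crop rows -> local w coords
def g(x,y,z): return ray(200+(x+.5)/3-.5,130+(y+.5)/3-.5,z,K,T)
c,s=np.cos(YAW),np.sin(YAW)
for n,x,y,z in[("Lout",193,100,.056),("Rout",548,100,.056),("leafL",250,180,.118),("leafR",474,180,.118),("gapL",268,95,.05),("gapR",474,95,.05)]:
    p=g(x,y,z)-np.array([*H,0]); print(n,"b=",round(-p[0]*s+p[1]*c,4),"a=",round(p[0]*c+p[1]*s,4))
E
```

```text
L 584 [0.5028 0.1322 0.0457] rms 0.0006563780120218489 [-0.0064  0.0069]
R 614 [0.4959 0.0757 0.0456] rms 0.000566866052745059 [-0.0071  0.0067]
leaf 2751 [0.4983 0.1054 0.1083] dyaw -0.00092507426467546 0.0005513622082881655 (np.float64(-0.01453980638908839), np.float64(0.014593392265459207)) zmax 0.11885214927768359
fixed [0.49927334 0.10320742 0.04566406] 0.0006471621815204425 0.0006124278651952489 (np.float64(-0.03480772198066479), np.float64(0.03608133747444926))
lid z 0.022565006784399433 13912
[0.00315928 0.00127228 0.02249701]
Lout b= 0.0334 a= -0.1259
Rout b= -0.0373 a= -0.1259
leafL b= 0.0149 a= -0.124
leafR b= -0.0157 a= -0.124
gapL b= 0.019 a= -0.1261
gapR b= -0.0232 a= -0.1261
```

```bash
python3 - <<'E'
from plant import *
from h import *
s=observe();f0=s["ft_force"];p=s["eef_pos"]
c,sn=np.cos(YAW),np.sin(YAW); da,db=.0013,-.0016
# commanded frame: last command loc(-.167,0,.10)
base=np.array(loc(-.167+da,db,.10))
move_l(list(base),feed=.05)
z=.10-.0626+.008
print(move_l([base[0],base[1],z],feed=.05,max_force=8))
hold(.3);s=observe();print(s["time_s"],s["eef_pos"],base,z,(s["ft_force"]-f0).round(1))
for n in("wrist","scene","top"):
    cc=get_calibration(n);im,d=get_image(n)
    np.savez(f"pics/{n}7.npz",im=im,d=d,K=cc["intrinsics"],T=cc["world_from_camera"]);cv2.imwrite(f"pics/{n}7.png",im[:,:,::-1])
im=cv2.imread("pics/wrist7.png");cv2.imwrite("pics/wrist7c.png",cv2.resize(im[130:330,200:440],None,fx=3,fy=3,interpolation=cv2.INTER_CUBIC))
E
```

```text
False
21.7667 [0.46196185 0.10893609 0.04560779] [0.4618184  0.10891251 0.1       ] 0.0454 [-0.3  0.4 -0.5]
```

View pics/wrist7c.png

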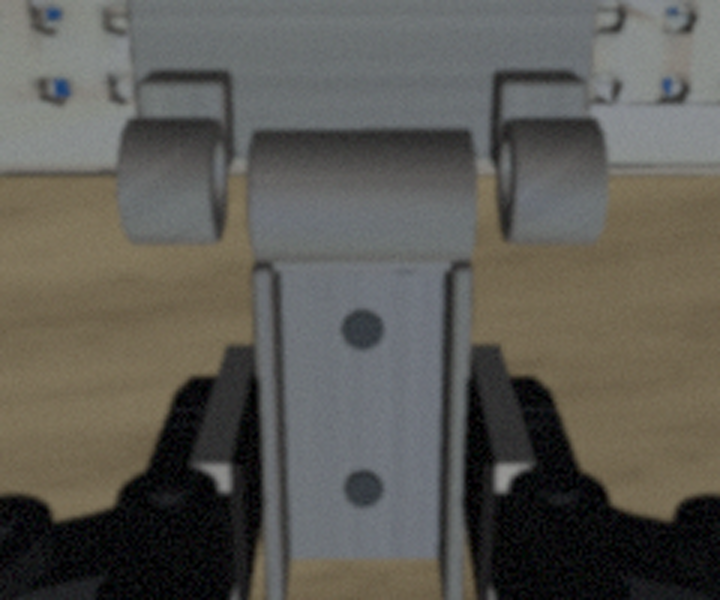

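```bash
cat > rel.py <<'E'
from fit import *
def run(name,Lr,Rr,Br,zf,zb):
    im,d,K,T=load(name);P=cloud(d,K,T)
    def reg(r,z):
        q=P[r[0]:r[1],r[2]:r[3]].reshape(-1,3);return q[(q[:,2]>z[0])&(q[:,2]<z[1])]
    c,s=np.cos(YAW),np.sin(YAW)
    def ab(w): dx,dy=w[0]-H[0],w[1]-H[1]; return np.round([1e3*(dx*c+dy*s),1e3*(-dx*s+dy*c),1e3*w[2]],2)
    fs=[]
    for n,r,z,fy in(("L",Lr,zf,True),("R",Rr,zf,True),("leaf",Br,zb,False)):
        q=reg(r,z);p,m,e,w=fitcyl(q,YAW,fixyaw=fy);a=axis_world(p,m,YAW);fs.append(a)
        bq=-(q[:,0]-H[0])*s+(q[:,1]-H[1])*c
        print(n,len(q),ab(a),"rms mm",round(e*1e3,2),"b range",np.percentile(bq*1e3,[.3,99.7]).round(1),"dyaw",p[2:] )
    print("leaf-fixed (a,b,z) mm",ab(fs[2])-(ab(fs[0])+ab(fs[1]))/2)
    # arm level: channel wall tops
    return P,reg
E
python3 - <<'E'
from rel import *
P,reg=run("wrist7",(168,212,238,279),(168,212,365,405),(172,214,281,361),(.043,.06),(.05,.068))
# floor of channel slope
for nm,r in(("floor",(222,312,296,343)),):
    q=P[r[0]:r[1],r[2]:r[3]].reshape(-1,3);q=q[np.isfinite(q[:,2])]
    c,s=np.cos(YAW),np.sin(YAW);a=(q[:,0]-H[0])*c+(q[:,1]-H[1])*s;b=-(q[:,0]-H[0])*s+(q[:,1]-H[1])*c
    z0=np.median(q[:,2]);k=abs(q[:,2]-z0)<.004
    print(z0,k.sum(),np.linalg.lstsq(np.c_[a[k],b[k],np.ones(k.sum())],q[k,2],rcond=None)[0])
E
```

```text
L 1367 [-127.85   26.47   45.62] rms mm 0.78 b range [20.  33.6] dyaw []
R 1377 [-127.85  -30.44   45.58] rms mm 0.78 b range [-37.8 -23.7] dyaw []
leaf 3100 [-127.89   -1.93   53.14] rms mm 0.55 b range [-17.7  13.9] dyaw [-0.0050934]
leaf-fixed (a,b,z) mm [-0.04   0.055  7.54 ]
0.04641555667279319 4212 [0.00093736 0.00180836 0.04664359]
```

The lateral fit is within 0.1 mm, and the leaf is level to 0.001 rad. It still has 7.5 mm to go down.

```bash
python3 - <<'E'
from plant import *
from rel import *
f0=observe()["ft_force"]
base=np.array(loc(-.167+.0013,-.0016,.0454-.0075))
print(move_l(list(base),feed=.02,max_force=6))
hold(.5);s=observe();print(s["time_s"],s["eef_pos"],base,(s["ft_force"]-f0).round(1),s["opening"])
for n in("wrist","scene","top"):
    cc=get_calibration(n);im,d=get_image(n)
    np.savez(f"pics/{n}8.npz",im=im,d=d,K=cc["intrinsics"],T=cc["world_from_camera"]);cv2.imwrite(f"pics/{n}8.png",im[:,:,::-1])
im=cv2.imread("pics/wrist8.png");cv2.imwrite("pics/wrist8c.png",cv2.resize(im[130:330,200:440],None,fx=3,fy=3,interpolation=cv2.INTER_CUBIC))
im=cv2.imread("pics/scene8.png");cv2.imwrite("pics/scene8c.png",cv2.resize(im[150:280,270:420],None,fx=4.5,fy=4.5,interpolation=cv2.INTER_CUBIC))
run("wrist8",(173,217,236,275),(173,217,366,407),(172,214,281,361),(.043,.06),(.043,.06))
E
```

```text
False
22.9417 [0.46184923 0.10890901 0.03793699] [0.4618184  0.10891251 0.0379    ] [-0.8 -0.1  0.5] 0.030551078032805268
L 1472 [-127.83   26.26   45.65] rms mm 0.77 b range [19.9 33.6] dyaw []
R 1518 [-127.87  -30.43   45.59] rms mm 0.75 b range [-37.7 -23.8] dyaw []
leaf 3104 [-128.02   -1.97   45.51] rms mm 0.55 b range [-17.8  13.9] dyaw [-0.00612051]
leaf-fixed (a,b,z) mm [-0.17   0.115 -0.11 ]
```

View pics/wrist8c.png

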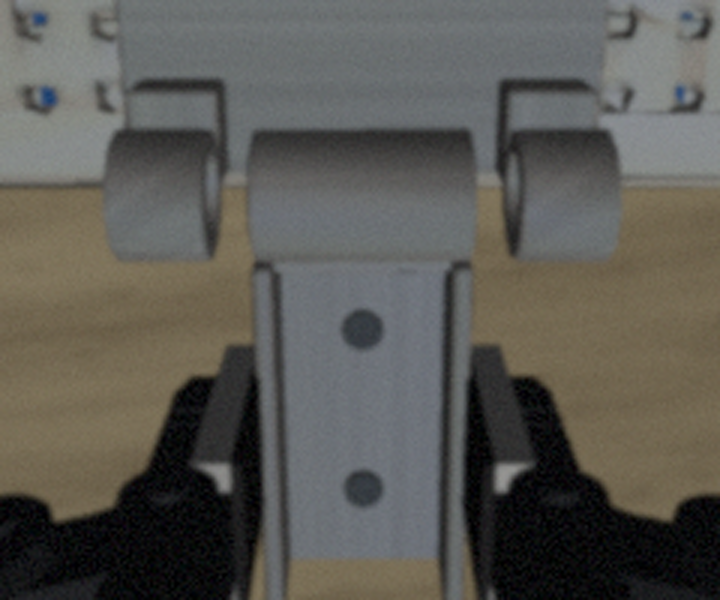

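View pics/scene8c.png

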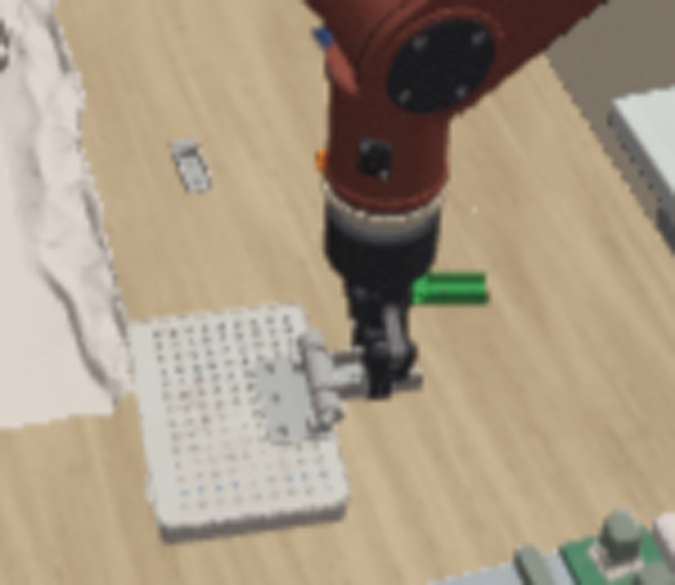

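View pics/top8.png

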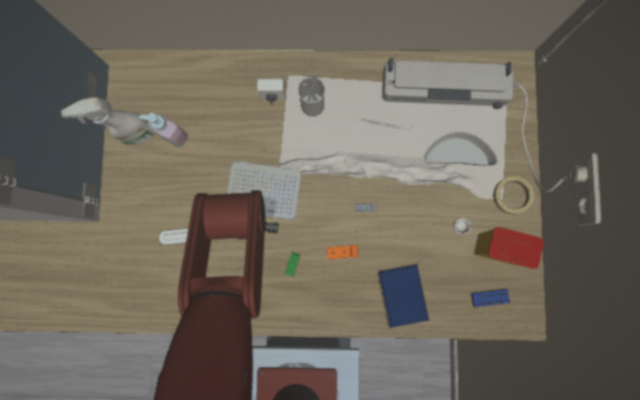

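The barrels line up to within 0.2 mm on all axes with equal side gaps, nothing is touching, and the bystanders are where they were. I'm handing it in.

```bash
python3 - <<'E'
from plant import *
job_done(); s=observe(); print(s["time_s"],s["eef_pos"],s["opening"],s["ft_force"].round(1))
E
```

```text
the job is handed in; nothing more can be done
the job is handed in; nothing more can be done
```

The lid is shut and the loose leaf is held between the two lid knuckles with its holes lined up. I handed the job in at about 23 s of the 58 s allowed.

- **Lid:** I pushed it down slowly from behind, with readings no higher than about 8 N at the end. The push stopped at a fingertip height of 25 mm, which is the shut height. Depth from the wrist camera read the lid top at 22.5 mm instead of 25 mm. I put that down to the perforations and trusted the contact height.
- **Leaf:** I took the larger grey leaf by its arm and lowered it straight down between the knuckles.
- **Last checks:**
  - **Fit:** The leaf's knuckle was off the lid's hole axis by 0.2 mm front to back, 0.1 mm sideways and 0.1 mm in height, and turned about 0.006 rad. The side gaps looked equal in the wrist picture.
  - **Level:** The arm's tilt was about 0.001 rad, measured 7.5 mm above the final height.
  - **Contact:** The force change over the final descent was under 1 N, so the gripper alone carries the leaf.
  - **Other things:** None had visibly moved in the overhead picture. The orange leaf, green leaf, small grey leaf and cup looked unchanged.

Nothing failed. I could not read the state after handing in.

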